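# Hang the brass optic mould on its slanted peg

### The job

Take the brass optic mould off the marble slab, slip its bore onto the free slanted peg of the blue rack and, with the mould, push the red cushion that has crept up that peg all the way down against the metal collar below it, then bed the two by pressing them home with about 18 N for a moment. The cushion grips the peg stiffly, so push slowly and feel for the collar, and never bear on the rack with more than 24 N. Leave the mould hanging fully home and do not disturb the jar or the vase.

Things in the scene. Friction and masses are not known exactly. Their poses are not given: they have to be found in the camera images.
- mould: loose brass sleeve (optic mould), 0.25 to 0.5 kg, outside diameter 44 mm, 50 mm tall, plain through bore of 22.4 mm diameter along its z axis, both ends alike. Origin: centre of its lower end; z points up along the bore. It starts standing upright on the slab.
- slab: fixed white marble slab 260 x 310 x 20 mm lying on the bench; origin at the centre of its underside, its top is 20 mm above the bench.
- rack: fixed rack: dark steel base plate (130 x 250 x 12 mm), two blue head plates (62 mm square) with parallel steel pegs, 130 mm apart along the rack's y. The peg at -y is taken by a fixed grey mould (same outside size); the free peg is at +y. Origin: under the pegs' feet, midway, on the bench; -x is its front, towards the robot.
- peg: the free steel peg, fixed to the rack. Origin: where the peg leaves the head plate, 75 mm above the bench; z runs along the peg's axis, up and towards the rack's front, 25 degrees from vertical; the plate's face is square to it. Diameter 20 mm, 85 mm long, end edge chamfered 2.5 mm. The mould fits over it with 1.2 mm to spare all round. Fully home, the mould's lower end is 18 to 27 mm up the peg.
- cushion (a joint): gap in m between the red cushion (rigid disc, 38 mm across, 12 mm thick, on the free peg) and the aluminium collar below it. Starts at 12 to 24 mm, stays where left, takes about 9 N along the peg to slide down; at 0 it is hard on the collar. The collar (30 mm across, 6 mm thick) is clamped to the peg, its underside anywhere 0 to 9 mm above the head plate: so the home height has to be felt.
- jar: loose closed amber glass jar, diameter 60 mm, 85 mm tall, on the slab; origin at the centre of its underside, z up.
- bud_vase: loose green glass bud vase, diameter 60 mm, 80 mm tall, on the slab; origin at the centre of its underside, z up.
Not all that is in view belongs to the job. Of the things that look like the mould, the middle-sized one is meant.

How it is judged:
By the outcome, as a careful person would: the job done as asked, in the order asked, and still so for the second after the job is handed in, with the robot touching nothing.
It also fails if it takes over 58 s, if anything falls off the work surface, if the arm or the gripper's body presses on something with over 40 N, if the wrist force passes 120 N, or if a joint passes its speed limit or range.

### The arm

A 6-joint arm with a two-finger parallel gripper is mounted at the origin on the work surface. World frame = base frame: x ahead of the robot, y to its left, z up, the work surface at z = 0. Lengths are in mm, angles in degrees, forces in N, time in s.
With the tool pointing down it reaches from about 275 to 850 mm from the base axis. Payload 19 kg.
Tool frame: the origin (TCP) lies between the finger pads; the fingertips stand 19 mm ahead of it and the grasp point (between the pads) is the TCP; z points along the fingers, y is the line along which they close (so a half turn about z gives the same grasp; the last joint's range is limited). The gripper opens to 85 mm and grips with 20 to 120 N. Pads are 22 mm wide; open, the fingers measure 114 mm over their backs; the gripper's body (76 mm by 85 mm) begins 54 mm behind the grasp point. The pads swing forward as they close: fully open they stand 13 mm farther back than shut.
Start: joints at [58.155, 8.623, 82.357, -0, 89.026, -7.678], TCP at [235.408, 524.572, 250.267] pointing down, gripper open.
Joint ranges: [-160.23, 160.23], [-39.13, 120.54], [6.94, 153.29], [-79.49, 259.48], [9.18, 160.14], [-161.06, 161.06]. Speed limits (degrees/s): [108.29, 108.29, 127.2, 172.46, 172.46, 172.46].

### API

Orientations are given as a 3x3 rotation matrix whose columns are the frame's x, y, z axes.
In Python, from station import bot gives the robot as it stands.
- The arm moves only by the tool carry_out, never from a script. Its argument "commands" is a list of rows, each an object with "xyz": the shift along the tool's x, y, z in m, a list of three; "turn": the turn, a rotation vector about the tool's x, y, z in degrees, a list of three. A call has exactly 5 rows; each row is the pose to reach, as a shift and turn from the pose commanded when the call began, along the tool's axes at that moment; what a row does not reach only later rows make up. A row lasts 1/8 s, in which the tool goes at most 62.5 mm and 10.7 degrees, less where a joint would pass 70% of its speed; a pose out of reach is approached as far as the arm can. A call with a gripper value outside its range is refused whole. "gripper" is the opening, from 0 (shut) to 1 (fully open), set as the call begins (left out, the last holds). The fingers move at their own pace and stop on an object; the grip force is fixed at half the most. Time passes only in rows, so rows that repeat a pose let the fingers close, or fill a call up. It gives the time, the measured TCP pose, the force, the opening and the grip force at its end, in the units of the state.
- bot.get_obs(): the state, without advancing time (a new reading comes with each control period).
- bot.read_camera(name): name is "scene" or "top" or "wrist"; returns (picture, depth): 480x640x3 uint8, red, green, blue; 480x640 float32, mm along the optical axis (not along the pixel's ray), 0 where there is no reading.
- bot.camera_params(name): a dict with "fx", "fy", "cx", "cy" (pixels), "R" (3x3) and "t" (3): a world point X has camera coordinates R X + t. Camera axes: x right, y down, z forward; pixel columns grow to the right and rows downward; lengths in mm; the calibration is good to about 2 mm. A picture is of the moment at which its call begins: read the wrist's pose just before it. camera_params takes no time and is no camera call; for the wrist camera it gives the pose at the moment of the call.
- bot.hand_in(): hands the job in; it is judged then, once.
Trained networks look in the newest picture that a camera, given by its name, has taken for a name from the list of things; names that differ only in an ending like _2 or _b are one class to them, and where a whole thing is asked for, a point or a joint stands for the part that bears it (a point fixed in the world has none). Each returns a list of dicts, best first, with "p" (0 to 1); they miss things now and then, are a little off and sometimes report something else, mostly with a low value. They report only what shows in the picture. A call takes as long as a camera call. They do not tell look-alikes from the thing itself.
- bot.silhouettes(thing, camera): "region" (480x640 bool, what is visible of it) and "bbox" ([left, top, width, height] in pixels, round what is visible of it).
The state is a dict: "time_s": time; "joints": joint angles; "qvel": joint speeds; "tau": joint torques, N m; "position": TCP position; "eef_rot": TCP orientation; "ft_force": force on the tool from outside, world axes, zero at the start; "moment": the same for the moment, N m; "finger_gap": finger opening in mm; "grip_force": force on a finger pad.
Only numpy, scipy, OpenCV 4.12 (cv2) and the standard library are available. Lean on these libraries where they do the work, as an engineer would, in place of code of your own. Each camera call takes 0.05 s, during which the arm holds its last target. There are 200 camera calls.

## Working session

There is one attempt and no reset: what is moved stays moved. The work goes in short steps, Python scripts to look and compute and a tool call to move; the robot and the scene stay as the last step left them, time stands still between calls to the robot, and variables do not carry over. Pictures are saved under pics/ and viewed, at most 10 in all, crops included, and the job is handed in when it is done.

Besides the shell and the picture viewer there is one more tool, called after ">>>" by a JSON object that holds its "op" and its "data". carry_out: Moves the arm, as the interface text tells. Its arguments: {"type":"object","properties":{"commands":{"type":"array","items":{"type":"object","properties":{"xyz":{"type":"array","items":{"type":"number"}},"turn":{"type":"array","items":{"type":"number"}}}}},"gripper":{"type":"number"}},"required":["commands"]}

```bash
mkdir -p pics; ls; cat > h.py <<'E'
import numpy as np,cv2
from station import bot
def world(cam,depth,mask,P):
    v,u=np.nonzero(mask&(depth>0)); d=depth[v,u]
    X=np.c_[(u-P['cx'])/P['fx']*d,(v-P['cy'])/P['fy']*d,d]
    return (X-np.array(P['t']))@np.array(P['R'])
E
python3 - <<'E'
from h import *
o=bot.get_obs();print(o['time_s'],o['position'],o['eef_rot'])
ims=[]
for c in ['scene','top']:
    p,d=bot.read_camera(c);P=bot.camera_params(c)
    np.savez(f'{c}.npz',p=p,d=d,**P)
    cv2.imwrite(f'pics/{c}.png',p[:,:,::-1])
    print(c,P['fx'],np.array(P['R']).round(2).tolist(),np.array(P['t']).round())
    for n in ['mould','rack','peg','cushion','jar','bud_vase','slab']:
        for r in bot.silhouettes(n,c):
            X=world(c,d,r['region'],P)
            print(n,round(r['p'],2),r['bbox'],np.percentile(X,[2,50,98],axis=0).round().tolist() if len(X) else None)
E
```

```text
pics
0.0 [235.29308285 524.38877518 249.67053824] [[-9.12342918e-01  4.09426346e-01 -6.83605982e-04]
 [ 4.09426876e-01  9.12342301e-01 -1.07655176e-03]
 [ 1.82913999e-04 -1.26207104e-03 -9.99999187e-01]]
scene 465.177030853499 [[-0.41, 0.91, 0.02], [0.5, 0.24, -0.84], [-0.77, -0.33, -0.55]] [ 168. -210. 1326.]
mould 0.83 [417.8, 218.9, 31.1, 40.3] [[338.0, 185.0, 4.0], [380.0, 213.0, 50.0], [389.0, 239.0, 69.0]]
mould 0.77 [431.9, 264.3, 28.3, 34.8] [[484.0, 248.0, 20.0], [517.0, 270.0, 56.0], [524.0, 289.0, 71.0]]
mould 0.7 [514.3, 273.5, 23.4, 26.6] [[355.0, 385.0, -1.0], [436.0, 400.0, 26.0], [443.0, 417.0, 39.0]]
rack 0.71 [103.5, 181.5, 147.6, 117.3] [[555.0, -344.0, 2.0], [626.0, -230.0, 14.0], [692.0, -109.0, 144.0]]
peg 0.91 [199.2, 191.4, 18.4, 46.8] [[562.0, -186.0, 76.0], [591.0, -166.0, 116.0], [613.0, -153.0, 154.0]]
cushion 0.56 [200.1, 215.2, 18.7, 7.7] [[583.0, -179.0, 106.0], [600.0, -160.0, 114.0], [605.0, -152.0, 120.0]]
jar 0.95 [368.0, 280.4, 38.3, 63.3] [[621.0, 182.0, 25.0], [662.0, 211.0, 78.0], [672.0, 235.0, 106.0]]
bud_vase 0.63 [343.7, 225.3, 30.3, 45.3] [
[... 644 characters left out ...]
42.0, 8.0], [610.0, -235.0, 13.0], [689.0, -112.0, 150.0]]
peg 0.94 [434.6, 203.5, 26.5, 23.7] [[565.0, -187.0, 78.0], [588.0, -166.0, 118.0], [613.0, -153.0, 155.0]]
peg 0.67 [192.2, 165.6, 150.8, 127.8] [[436.0, 39.0, 15.0], [561.0, 183.0, 20.0], [691.0, 339.0, 23.0]]
cushion 0.77 [441.6, 204.8, 15.2, 18.8] [[572.0, -184.0, 105.0], [594.0, -163.0, 115.0], [607.0, -153.0, 121.0]]
jar 0.87 [239.0, 171.4, 30.6, 37.3] [[615.0, 177.0, 31.0], [636.0, 202.0, 103.0], [666.0, 230.0, 108.0]]
bud_vase 0.83 [294.1, 249.2, 28.6, 27.4] [[470.0, 70.0, 43.0], [492.0, 95.0, 72.0], [520.0, 121.0, 102.0]]
slab 0.91 [191.5, 167.5, 152.1, 128.5] [[438.0, 40.0, 16.0], [563.0, 184.0, 20.0], [690.0, 338.0, 23.0]]
```

```bash
python3 - <<'E'
import cv2,numpy as np
a=cv2.imread('pics/scene.png');b=cv2.imread('pics/top.png')
x=cv2.resize(a[170:360,90:560],(800,323));y=cv2.resize(b[150:350,130:550],(580,276))
c=np.zeros((600,800,3),np.uint8);c[:323]=x;c[323:599,:580]=y;cv2.imwrite('pics/m1.png',c)
E
```

```text
(no output)
```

View pics/m1.png

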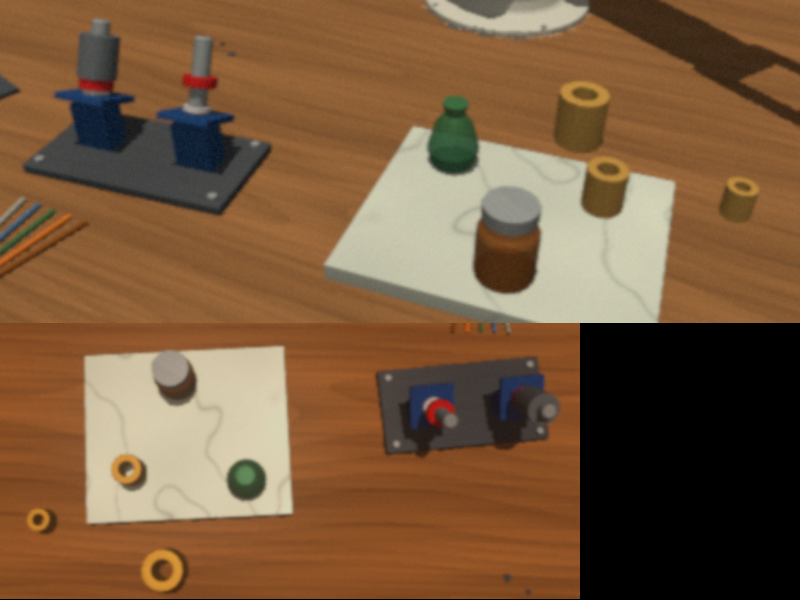

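```bash
cat >> h.py <<'E'
from scipy.optimize import least_squares
def circ(XY,r):
    f=least_squares(lambda c:np.hypot(*(XY-c).T)-r,XY.mean(0),loss='soft_l1',f_scale=1.)
    return f.x,np.sqrt((f.fun**2).mean())
E
python3 - <<'E'
from h import *
for c in ['scene','top']:
    z=np.load(c+'.npz');d=z['d'];m=np.ones(d.shape,bool)
    X=world(c,d,m,z)
    a=X[(abs(X[:,0]-505)<35)&(abs(X[:,1]-268)<35)&(X[:,2]>30)]
    t=a[a[:,2]>66]; s=a[(a[:,2]<64)]
    print(c,'top ring',len(t),t.mean(0),(t.min(0)+t.max(0))/2,np.ptp(t,axis=0)); print('side',circ(s[:,:2],22))
    # base plate
    b=X[(X[:,2]>8)&(X[:,2]<17)&(X[:,0]>500)&(X[:,0]<740)&(X[:,1]<-80)&(X[:,1]>-380)]
    print('plate',cv2.minAreaRect(b[:,:2].astype(np.float32)),np.median(b[:,2]))
    # slab
    q=X[(X[:,0]>510)&(X[:,0]<660)&(abs(X[:,1]+165)<45)&(X[:,2]>70)]
    q=q[q[:,2]>123]
    def f(p): # axis through (p0,p1) at z=140, direction
        n=np.array([p[2],p[3],1]);n/=np.linalg.norm(n)
        return np.linalg.norm(np.cross(q-[p[0],p[1],140],n),axis=1)-10
    r=least_squares(f,[575,-168,-.46,0],loss='soft_l1'); print('peg',len(q),r.x,np.abs(r.fun).mean(),'zmax',q[:,2].max())
    print('tilt',np.degrees(np.arctan(np.hypot(*r.x[2:]))),np.degrees(np.arctan2(-r.x[3],-r.x[2])))
E
```

```text
scene top ring 260 [503.52890258 268.63346132  69.14503889] [501.19494141 268.37187596  69.05306688] [45.85874319 42.36122716  6.08955298]
side (array([500.65503013, 268.21673079]), np.float64(3.7311849552612513))
plate ((620.0242919921875, -231.74673461914062), (133.94143676757812, 252.04420471191406), 6.923385143280029) 12.402264948981557
peg 216 [ 5.71904935e+02 -1.73355547e+02 -4.72207613e-01 -6.92289933e-02] 1.123719300460291 zmax 155.95722217643956
tilt 25.513060184301843 8.3405510545048
top top ring 278 [502.8541009  267.9502268   69.38938365] [502.76413691 267.90411796  69.72819261] [42.17812692 42.02404358  6.96258555]
side (array([503.14250736, 267.67388939]), np.float64(6.362154768807976))
plate ((622.7503662109375, -232.0786590576172), (130.60980224609375, 250.68397521972656), 7.077191352844238) 11.884317253033519
peg 158 [ 5.74237897e+02 -1.73255050e+02 -5.01374987e-01 -7.42889720e-02] 2.0494211776582887 zmax 157.12142317201565
tilt 26.878117315242356 8.428220995479254
```

```bash
cat >> h.py <<'E'
from scipy.spatial.transform import Rotation as Ro
yw=np.radians(7.); n=np.array([-np.sin(np.radians(25))*np.cos(yw),-np.sin(np.radians(25))*np.sin(yw),np.cos(np.radians(25))])
Y=np.array([-np.sin(yw),np.cos(yw),0])
def Rt(z): 
    z=np.array(z,float);return np.c_[np.cross(Y,z),Y,z]
Rdown=Rt([0,0,-1]);Rpeg=Rt(-n)
def go(p,R):
    o=bot.get_obs();A=np.array(o['eef_rot']);
    print('t',round(o['time_s'],2),'pos',np.round(o['position'],1),'F',np.round(o['ft_force'],1),'gap',round(o['finger_gap'],1))
    print(' xyz',(A.T@(np.array(p)-o['position'])/1e3).round(4),'turn',Ro.from_matrix(A.T@R).as_rotvec(degrees=True).round(2))
E
python3 - <<'E'
from h import *
go([480,268,200],Rdown)
P=bot.camera_params('wrist');R=np.array(P['R']);A=np.array(bot.get_obs()['eef_rot'])
c=-R.T@P['t']; print('cam in tool',A.T@(c-bot.get_obs()['position']),(R@A).round(2).tolist(),P['fx'])
E
```

```text
t 0.8 pos [235.4 524.6 250.3] F [ 0.4  0.3 -0.4] gap 85.3
 xyz [-0.3282 -0.134   0.0503] turn [ -0.    -0.   -31.16]
cam in tool [  66.42058701    0.89937008 -124.29450477] [[-0.0, 1.0, -0.0], [-0.96, -0.0, -0.26], [-0.26, -0.0, 0.96]] 413.03409658946845
```

>>> {"op": "carry_out", "data": {"commands": [{"xyz":[-0.062,-0.027,0.01],"turn":[0,0,-7]},{"xyz":[-0.12,-0.053,0.02],"turn":[0,0,-14]},{"xyz":[-0.18,-0.08,0.03],"turn":[0,0,-21]},{"xyz":[-0.24,-0.107,0.04],"turn":[0,0,-28]},{"xyz":[-0.3,-0.125,0.05],"turn":[0,0,-31.2]}], "gripper": 1}}

```text
time_s: 1.42
position: [446.8, 297.1, 203.0]
eef_rot: [[-0.992, -0.125, 0.001], [-0.125, 0.992, 0.0], [-0.001, 0.0, -1.0]]
ft_force: [1.4, 0.9, -0.4]
finger_gap: 85.2
grip_force: 0.0
```

```bash
cat > look.py <<'E'
from h import *
import sys
def look(name):
    o=bot.get_obs();P=bot.camera_params('wrist');p,d=bot.read_camera('wrist')
    np.savez(name+'.npz',p=p,d=d,**P);cv2.imwrite(f'pics/{name}.png',p[:,:,::-1]);return p,d,P
E
python3 - <<'E'
from look import *
p,d,P=look('w1')
X=world('w',d,np.ones(d.shape,bool),P)
a=X[(abs(X[:,0]-502)<30)&(abs(X[:,1]-268)<30)&(X[:,2]>30)]
t=a[a[:,2]>66]
print('ring',len(t),t.mean(0),(np.percentile(t,1,axis=0)+np.percentile(t,99,axis=0))/2,np.ptp(t,axis=0))
for r in bot.silhouettes('mould','wrist'): print(r['p'],r['bbox'])
go([502.5,268,57],Rdown)
E
```

```text
ring 2362 [501.70076413 269.85479731  70.36072103] [502.38848997 269.88280938  69.30379009] [44.12026661 43.45824931  6.77029664]
0.97 [141.8, 16.1, 120.4, 111.7]
0.82 [236.3, 253.9, 68.6, 79.1]
0.69 [433.9, 179.5, 59.9, 57.3]
t 1.52 pos [448.9 294.8 201.7] F [-0.8  0.3  0.3] gap 85.3
 xyz [-0.0502 -0.0328  0.1447] turn [-0.09 -0.05 -0.14]
```

View pics/w1.png

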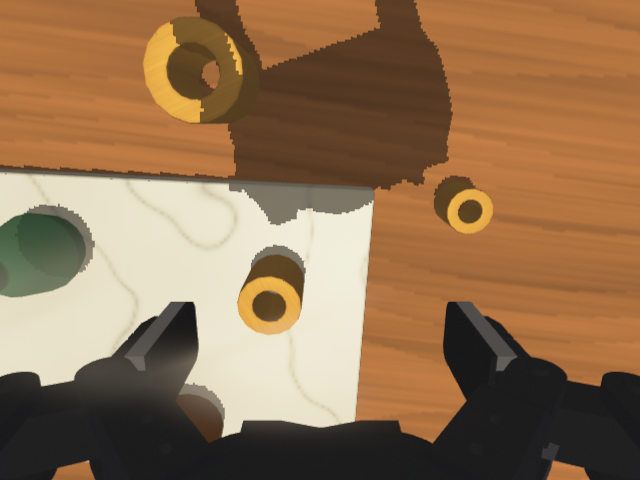

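>>> {"op": "carry_out", "data": {"commands": [{"xyz":[-0.02,-0.012,0.03],"turn":[0,0,0]},{"xyz":[-0.04,-0.025,0.055],"turn":[0,0,0]},{"xyz":[-0.0505,-0.0315,0.07],"turn":[0,0,0]},{"xyz":[-0.0505,-0.0315,0.07],"turn":[0,0,0]},{"xyz":[-0.0505,-0.0315,0.07],"turn":[0,0,0]}]}}

```text
time_s: 2.15
position: [499.5, 274.3, 133.9]
eef_rot: [[-0.992, -0.123, 0.001], [-0.123, 0.992, 0.0], [-0.001, 0.0, -1.0]]
ft_force: [0.5, 0.5, 0.2]
finger_gap: 85.1
grip_force: 0.0
```

```bash
python3 - <<'E'
from look import *
p,d,P=look('w2')
X=world('w',d,np.ones(d.shape,bool),P)
a=X[(abs(X[:,0]-502)<30)&(abs(X[:,1]-268)<30)&(X[:,2]>30)]
t=a[a[:,2]>67]
# outer ring edge via min enclosing circle of top points and inner hole
print(np.histogram(a[:,2],bins=range(55,76,2)))
c,r=cv2.minEnclosingCircle(t[:,:2].astype(np.float32));print('ring',len(t),c,r,t.mean(0))
from scipy.optimize import minimize
go([c[0],c[1],55],Rdown)
E
```

```text
(array([ 128,  130,  129,  141,  154,  137,  254, 3090, 1195,    0]), array([55, 57, 59, 61, 63, 65, 67, 69, 71, 73, 75]))
ring 25907 (492.82464599609375, 269.23297119140625) 31.706317901611328 [489.51994787 267.58993722 177.398272  ]
t 2.2 pos [499.6 274.3 134. ] F [-0.1 -0.   0.4] gap 85.6
 xyz [ 0.0074 -0.0043  0.079 ] turn [0.02 0.07 0.07]
```

```bash
python3 - <<'E'
from look import *
z=np.load('w2.npz');d=z['d'];X=world('w',d,np.ones(d.shape,bool),z)
t=X[(abs(X[:,0]-502)<30)&(abs(X[:,1]-268)<30)&(X[:,2]>67)&(X[:,2]<75)]
c,r=cv2.minEnclosingCircle(t[:,:2].astype(np.float32));print('ring',len(t),c,r,t.mean(0))
k=np.hypot(*(t[:,:2]-np.array(c)).T);print(np.percentile(k,[1,50,99]))
go([c[0],c[1],55],Rdown)
E
```

```text
ring 4539 (503.0260925292969, 269.7228088378906) 22.10299301147461 [501.85848368 269.54469035  70.47790301]
[11.00341382 17.08115902 21.7561513 ]
t 2.2 pos [499.6 274.3 134. ] F [-0.1 -0.   0.4] gap 85.6
 xyz [-0.0028 -0.005   0.079 ] turn [0.02 0.07 0.07]
```

>>> {"op": "carry_out", "data": {"commands": [{"xyz":[-0.0028,-0.005,0.02],"turn":[0,0,0]},{"xyz":[-0.0028,-0.005,0.045],"turn":[0,0,0]},{"xyz":[-0.0028,-0.005,0.068],"turn":[0,0,0]},{"xyz":[-0.0028,-0.005,0.079],"turn":[0,0,0]},{"xyz":[-0.0028,-0.005,0.079],"turn":[0,0,0]}]}}

```text
time_s: 2.82
position: [503.0, 269.3, 54.1]
eef_rot: [[-0.992, -0.123, -0.0], [-0.123, 0.992, -0.0], [0.0, -0.0, -1.0]]
ft_force: [-0.2, 0.0, 0.1]
finger_gap: 85.3
grip_force: 0.0
```

>>> {"op": "carry_out", "data": {"commands": [{"xyz":[0,0,0]},{"xyz":[0,0,0]},{"xyz":[0,0,0]},{"xyz":[0,0,0]},{"xyz":[0,0,0]}], "gripper": 0}}

```text
schema error: expected keys xyz, turn
```

```bash
python3 - <<'E'
from look import *
go([503,269.7,55],Rdown)
foot=None
E
```

```text
t 2.83 pos [503.  269.3  54.1] F [-0.2  0.   0.1] gap 85.3
 xyz [-0.0001  0.0004 -0.0009] turn [-0.01 -0.01  0.06]
```

>>> {"op": "carry_out", "data": {"commands": [{"xyz":[0,0,0],"turn":[0,0,0]},{"xyz":[0,0,0],"turn":[0,0,0]},{"xyz":[0,0,0],"turn":[0,0,0]},{"xyz":[0,0,0],"turn":[0,0,0]},{"xyz":[0,0,0],"turn":[0,0,0]}], "gripper": 0}}

```text
time_s: 3.45
position: [503.6, 269.2, 55.0]
eef_rot: [[-0.992, -0.122, 0.001], [-0.122, 0.992, 0.0], [-0.001, 0.0, -1.0]]
ft_force: [-3.1, -0.8, 8.1]
finger_gap: 42.8
grip_force: 60.9
```

>>> {"op": "carry_out", "data": {"commands": [{"xyz":[0,0,-0.02],"turn":[0,0,0]},{"xyz":[0,0,-0.06],"turn":[0,0,0]},{"xyz":[0,0,-0.11],"turn":[0,0,0]},{"xyz":[0,0,-0.16],"turn":[0,0,0]},{"xyz":[0,0,-0.19],"turn":[0,0,0]}]}}

```text
time_s: 4.08
position: [503.3, 269.1, 246.7]
eef_rot: [[-0.992, -0.122, 0.002], [-0.122, 0.992, 0.001], [-0.002, 0.001, -1.0]]
ft_force: [0.2, 1.6, -3.7]
finger_gap: 42.3
grip_force: 61.8
```

```bash
python3 - <<'E'
from look import *
tip=np.array([574,-173,140])+n*13/.906
print(tip, [574,-173,140]-n*65/.906)
go(tip+n*100,Rpeg)
E
```

```text
[ 567.98114163 -173.73902288  153.00441637] [ 604.09429184 -169.30488559   74.97791815]
t 4.08 pos [503.3 269.1 246.7] F [ 0.2  1.6 -3.7] gap 42.3
 xyz [ 0.0323 -0.4474  0.0028] turn [ 4.000e-02 -2.486e+01  2.000e-02]
```

```bash
python3 - <<'E'
from look import *
tip=np.array([568,-173.7,153.])
go(tip+n*105-30*Rpeg[:,0],Rpeg)
E
```

```text
t 4.08 pos [503.3 269.1 246.7] F [ 0.2  1.6 -3.7] gap 42.3
 xyz [ 0.0072 -0.4474 -0.0144] turn [ 4.000e-02 -2.486e+01  2.000e-02]
```

>>> {"op": "carry_out", "data": {"commands": [{"xyz":[0.001,-0.04,-0.005],"turn":[0,-2,0]},{"xyz":[0.002,-0.09,-0.01],"turn":[0,-5,0]},{"xyz":[0.003,-0.14,-0.013],"turn":[0,-8,0]},{"xyz":[0.004,-0.19,-0.014],"turn":[0,-11,0]},{"xyz":[0.004,-0.24,-0.014],"turn":[0,-14,0]}]}}

```text
time_s: 4.7
position: [528.3, 28.9, 258.2]
eef_rot: [[-0.962, -0.123, 0.242], [-0.119, 0.992, 0.029], [-0.244, -0.001, -0.97]]
ft_force: [0.4, 0.7, -3.8]
finger_gap: 42.3
grip_force: 61.9
```

```bash
python3 - <<'E'
from look import *
tip=np.array([568,-173.7,153.])
go(tip+n*105-30*Rpeg[:,0],Rpeg)
E
```

```text
t 4.7 pos [528.3  28.9 258.2] F [ 0.4  0.7 -3.8] gap 42.3
 xyz [ 0.0019 -0.2059 -0.0031] turn [ -0.02 -10.88   0.05]
```

>>> {"op": "carry_out", "data": {"commands": [{"xyz":[0.001,-0.05,-0.001],"turn":[0,-3.5,0]},{"xyz":[0.001,-0.105,-0.002],"turn":[0,-7,0]},{"xyz":[0.002,-0.16,-0.003],"turn":[0,-10.9,0]},{"xyz":[0.002,-0.206,-0.003],"turn":[0,-10.9,0]},{"xyz":[0.002,-0.206,-0.003],"turn":[0,-10.9,0]}]}}

```text
time_s: 5.32
position: [550.7, -177.4, 259.8]
eef_rot: [[-0.901, -0.119, 0.417], [-0.108, 0.993, 0.05], [-0.42, 0.0, -0.908]]
ft_force: [0.3, 1.1, -3.1]
finger_gap: 42.5
grip_force: 62.2
```

```bash
python3 - <<'E'
from look import *
p,d,P=look('w3')
go([0,0,0],Rpeg)
for nm in ['peg','cushion','mould']:
    for r in bot.silhouettes(nm,'wrist'): print(nm,r['p'],r['bbox'])
E
```

```text
t 5.38 pos [ 550.8 -175.7  259.9] F [-0.4  0.6 -4.1] gap 42.6
 xyz [0.5863 0.2405 0.0152] turn [-0.01 -0.16 -0.11]
peg 0.72 [294.5, 156.7, 58.8, 55.8]
cushion 0.78 [294.1, 155.5, 58.2, 55.4]
mould 0.74 [249.0, 240.0, 145.3, 175.6]
```

View pics/w3.png

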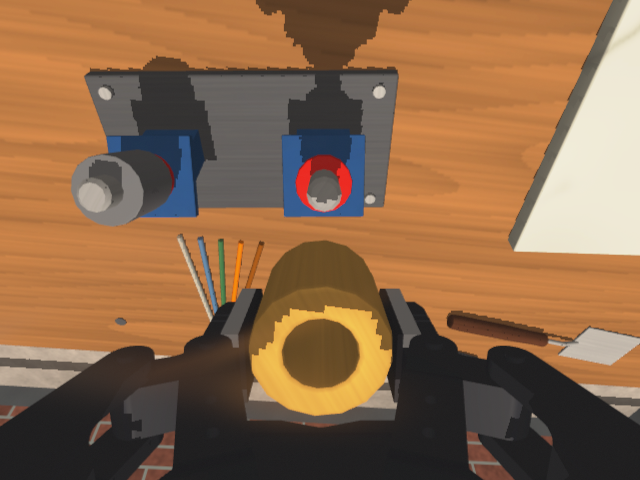

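```bash
cat > an.py <<'E'
from look import *
def an(name,A,T):
    z=np.load(name+'.npz');d=z['d'];v,u=np.nonzero(d>0);dd=d[v,u]
    X=world('w',d,d>0,z);p=z['p'][v,u].astype(int);W=X
    L=(X-T)@A
    # mould: points with |x|<28,|y|<21.. in tool
    m=(abs(L[:,0])<26)&(abs(L[:,1])<20)&(L[:,2]>-30)&(L[:,2]<40)
    M=L[m]; zt=M[:,2]; 
    h,e=np.histogram(zt,np.arange(-30,40,1));k=e[h.argmax()];print('top z',k)
    t=M[abs(zt-k-.5)<1.5]; c,r=cv2.minEnclosingCircle(t[:,:2].astype(np.float32));print('mould top',len(t),c,r,t.mean(0))
    q=np.linalg.lstsq(np.c_[t[:,:2],np.ones(len(t))],t[:,2],rcond=None)[0];print('top plane slopes',q)
    # head plate
    b=(p[:,2]>p[:,0]+50)&(abs(W[:,0]-600)<60)&(abs(W[:,1]+168)<50)&(W[:,2]>55)&(W[:,2]<100)
    B=W[b]
    for _ in range(3):
        c0=B.mean(0);s=np.linalg.svd(B-c0,full_matrices=False)[2][2];s*=np.sign(s[2]);B=B[abs((B-c0)@s)<2]
    print('plate n',s,'tilt',np.degrees(np.arccos(s[2])),'az',np.degrees(np.arctan2(-s[1],-s[0])),len(B))
    print('rect',cv2.minAreaRect((((B-T)@A)[:,:2]).astype(np.float32)))
    # cushion red
    rd=(p[:,0]>p[:,1]+90)&(p[:,0]>p[:,2]+90)&(abs(W[:,0]-600)<40)&(abs(W[:,1]+168)<35)&(W[:,2]>85)
    R=L[rd]; h,e=np.histogram(R[:,2],100);k=np.median(R[:,2]);R=R[abs(R[:,2]-k)<3]
    c,r=cv2.minEnclosingCircle(R[:,:2].astype(np.float32));print('cushion',len(R),c,r,k)
    # peg (grey) above cushion
    g=(abs(p[:,0]-p[:,2])<30)&(abs(W[:,0]-580)<45)&(abs(W[:,1]+170)<30)&(W[:,2]>112)&(W[:,2]<165)&(L[:,2]<k-3)&(L[:,2]>50)
    G=L[g];print('peg',len(G),np.percentile(G,[1,50,99],axis=0).round(1).tolist())
    e=G[G[:,2]<np.percentile(G[:,2],1)+2.5];c,r=cv2.minEnclosingCircle(e[:,:2].astype(np.float32));print('tip',len(e),c,r,np.median(e[:,2]))
    print('peg xy fit',circ(G[G[:,2]>np.percentile(G[:,2],1)+4][:,:2],10))
E
python3 - <<'E'
from an import *
A=Rpeg@Ro.from_rotvec([.01,.16,.11],degrees=True).as_matrix()
o=bot.get_obs();an('w3',np.array(o['eef_rot']),np.array(o['position']))
print(o['position'],o['time_s'])
E
```

```text
top z -16
mould top 9649 (1.4628428220748901, -1.2656553983688354) 23.149913787841797 [  2.57887959  -1.41889113 -15.09778527]
top plane slopes [-2.06696632e-03 -1.58770040e-05 -1.50924773e+01]
plate n [-0.41975112 -0.05063943  0.90622549] tilt 25.011154510245895 az 6.879007434560938 2819
rect ((29.427871704101562, -1.3938026428222656), (60.574615478515625, 61.7230110168457), 0.22815296053886414)
cushion 1285 (29.281726837158203, -1.5463653802871704) 18.666309356689453 148.2445775387591
peg 1038 [[21.2, -10.2, 103.7], [31.4, -1.3, 105.5], [38.9, 7.1, 141.5]]
tip 700 (29.479835510253906, -1.151122808456421) 9.186186790466309 105.05211009951555
peg xy fit (array([28.80279349, -1.28205362]), np.float64(0.20767485923561457))
[ 551.07718151 -173.54652463  260.36112175] 5.525
```

```bash
python3 - <<'E'
from an import *
o=bot.get_obs();look('w4');an('w4',np.array(o['eef_rot']),np.array(o['position']))
print(o['position'],o['time_s']);o=bot.get_obs();print(o['position'],o['time_s']);go([0,0,0],Rpeg)
E
```

```text
top z -16
mould top 10201 (0.5371752977371216, 0.8215797543525696) 22.07445526123047 [  1.66769731   0.26830726 -15.21081412]
top plane slopes [-1.11764460e-03 -8.65971129e-04 -1.52087179e+01]
plate n [-0.41933452 -0.05221907  0.90632871] tilt 24.997163378135035 az 7.098412069669711 2842
rect ((29.11198616027832, -1.3839454650878906), (60.437660217285156, 61.46015167236328), 0.06083887070417404)
cushion 1305 (29.28753089904785, -1.4473999738693237) 18.653596878051758 148.221767075966
peg 1035 [[21.0, -9.9, 103.5], [31.4, -1.3, 105.5], [39.0, 7.1, 143.2]]
tip 644 (29.64455223083496, -1.389534831047058) 9.018126487731934 104.99707258587529
peg xy fit (array([28.79282852, -1.31999973]), np.float64(0.2882553701270737))
[ 551.07718151 -173.54652463  260.36112175] 5.525
[ 551.14623105 -173.36118332  260.45624346] 5.575
t 5.58 pos [ 551.1 -173.4  260.5] F [-1.2 -0.5 -3.7] gap 42.6
 xyz [0.5863 0.2402 0.015 ] turn [ 0.04 -0.1   0.1 ]
```

>>> {"op": "carry_out", "data": {"commands": [{"xyz":[0.01,-0.001,0.01],"turn":[0,0,0]},{"xyz":[0.02,-0.0017,0.025],"turn":[0,-0.1,0]},{"xyz":[0.0286,-0.0017,0.045],"turn":[0,-0.1,0]},{"xyz":[0.0286,-0.0017,0.06],"turn":[0,-0.1,0]},{"xyz":[0.0286,-0.0017,0.06],"turn":[0,-0.1,0]}]}}

```text
time_s: 6.2
position: [550.6, -175.7, 192.4]
eef_rot: [[-0.9, -0.123, 0.418], [-0.111, 0.992, 0.053], [-0.421, 0.001, -0.907]]
ft_force: [0.1, 0.6, -2.9]
finger_gap: 42.2
grip_force: 62.1
```

>>> {"op": "carry_out", "data": {"commands": [{"xyz":[0,0,0],"turn":[0,0,0]},{"xyz":[0,0,0.003],"turn":[0,0,0]},{"xyz":[0,0,0.006],"turn":[0,0,0]},{"xyz":[0,0,0.007],"turn":[0,0,0]},{"xyz":[0,0,0.007],"turn":[0,0,0]}]}}

```text
time_s: 6.82
position: [553.6, -175.8, 187.5]
eef_rot: [[-0.9, -0.122, 0.419], [-0.111, 0.992, 0.052], [-0.423, -0.0, -0.906]]
ft_force: [-0.3, 0.2, -3.6]
finger_gap: 42.7
grip_force: 62.2
```

```bash
python3 - <<'E'
from an import *
tip=np.array([551.077,-173.547,260.361])+np.array(Rpeg)@[29.1,-1.38,105]
print(tip)
p,d,P=look('w5')
sh=p[:,:,::-1]
s,_=bot.read_camera('scene')
c=np.zeros((480,800,3),np.uint8);c[:,:480]=cv2.resize(sh[:,80:560],(480,480));c[:320,480:]=cv2.resize(s[150:310,130:290,::-1],(320,320),interpolation=cv2.INTER_CUBIC);cv2.imwrite('pics/m5.png',c)
o=bot.get_obs();A=np.array(o['eef_rot']);print('tip in tool',(tip-o['position'])@A, 'F tool',o['ft_force']@A);go(o['position'],Rpeg)
E
```

```text
[ 569.11236116 -172.72289966  152.90049094]
tip in tool [ 0.41444265  1.18090819 38.11147905] F tool [1.21508387 0.52152641 3.21352255]
t 6.92 pos [ 553.6 -175.8  187.6] F [ 0.2  0.5 -3.4] gap 42.9
 xyz [0. 0. 0.] turn [0.01 0.   0.03]
```

View pics/m5.png

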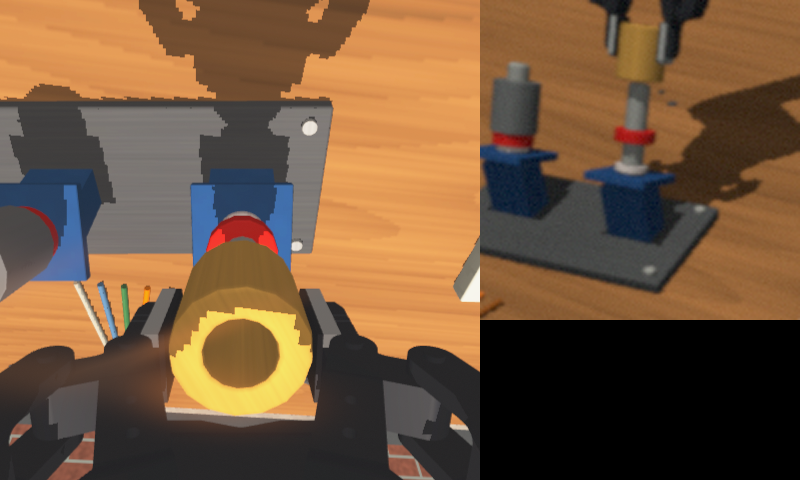

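>>> {"op": "carry_out", "data": {"commands": [{"xyz":[0,0.0009,0.0],"turn":[0,0,0]},{"xyz":[0,0.0009,0.002],"turn":[0,0,0]},{"xyz":[0,0.0009,0.004],"turn":[0,0,0]},{"xyz":[0,0.0009,0.006],"turn":[0,0,0]},{"xyz":[0,0.0009,0.007],"turn":[0,0,0]}]}}

```text
time_s: 7.55
position: [556.5, -174.5, 181.0]
eef_rot: [[-0.9, -0.122, 0.419], [-0.111, 0.992, 0.052], [-0.422, -0.0, -0.906]]
ft_force: [0.3, 0.5, -3.4]
finger_gap: 42.9
grip_force: 62.2
```

```bash
cat > st.py <<'E'
from h import *
tip=np.array([569.11,-172.72,152.90])
o=bot.get_obs();A=np.array(o['eef_rot']);F=np.array(o['ft_force'])
print('t',round(o['time_s'],2),'tip in tool',((tip-o['position'])@A).round(2),'F tool',(F@A).round(1),'M tool',(np.array(o['moment'])@A).round(2),'gap',round(o['finger_gap'],1),Ro.from_matrix(A.T@Rpeg).as_rotvec(degrees=True).round(2))
E
python3 st.py
```

```text
t 7.55 tip in tool [ 0.33  0.27 30.87] F tool [1.1 0.4 3.3] M tool [0.03 0.43 0.01] gap 42.9 [ 0.01 -0.01  0.03]
```

>>> {"op": "carry_out", "data": {"commands": [{"xyz":[0,0,0.003],"turn":[0,0,0]},{"xyz":[0,0,0.006],"turn":[0,0,0]},{"xyz":[0,0,0.009],"turn":[0,0,0]},{"xyz":[0,0,0.012],"turn":[0,0,0]},{"xyz":[0,0,0.015],"turn":[0,0,0]}]}}

```text
time_s: 8.18
position: [562.9, -173.8, 167.4]
eef_rot: [[-0.899, -0.122, 0.419], [-0.111, 0.992, 0.052], [-0.423, -0.0, -0.906]]
ft_force: [-0.5, 0.6, -3.6]
finger_gap: 42.8
grip_force: 62.2
```

```bash
python3 st.py
```

```text
t 8.18 tip in tool [ 0.39  0.26 15.83] F tool [1.9 0.7 3.1] M tool [-0.01  0.38 -0.05] gap 42.8 [ 0.01 -0.    0.03]
```

>>> {"op": "carry_out", "data": {"commands": [{"xyz":[0,0,0.004],"turn":[0,0,0]},{"xyz":[0,0,0.008],"turn":[0,0,0]},{"xyz":[0,0,0.012],"turn":[0,0,0]},{"xyz":[0,0,0.016],"turn":[0,0,0]},{"xyz":[0,0,0.019],"turn":[0,0,0]}]}}

```text
time_s: 8.8
position: [570.8, -172.8, 150.1]
eef_rot: [[-0.9, -0.122, 0.419], [-0.111, 0.992, 0.052], [-0.422, 0.0, -0.906]]
ft_force: [-0.7, 0.1, -2.5]
finger_gap: 42.9
grip_force: 62.2
```

>>> {"op": "carry_out", "data": {"commands": [{"xyz":[0,0,0.001],"turn":[0,0,0]},{"xyz":[0,0,0.0015],"turn":[0,0,0]},{"xyz":[0,0,0.002],"turn":[0,0,0]},{"xyz":[0,0,0.0025],"turn":[0,0,0]},{"xyz":[0,0,0.003],"turn":[0,0,0]}]}}

```text
time_s: 9.43
position: [572.0, -172.6, 147.7]
eef_rot: [[-0.899, -0.122, 0.419], [-0.111, 0.992, 0.052], [-0.423, -0.0, -0.906]]
ft_force: [-0.3, -0.6, -2.7]
finger_gap: 42.4
grip_force: 62.2
```

```bash
python3 st.py
```

```text
t 9.43 tip in tool [ 0.41  0.27 -5.94] F tool [ 1.5 -0.6  2.3] M tool [ 0.03  0.47 -0.01] gap 42.4 [0.01 0.   0.03]
```

>>> {"op": "carry_out", "data": {"commands": [{"xyz":[0,0,0.0005],"turn":[0,0,0]},{"xyz":[0,0,0.001],"turn":[0,0,0]},{"xyz":[0,0,0.0015],"turn":[0,0,0]},{"xyz":[0,0,0.002],"turn":[0,0,0]},{"xyz":[0,0,0.0025],"turn":[0,0,0]}]}}

```text
time_s: 10.05
position: [573.0, -172.5, 145.3]
eef_rot: [[-0.9, -0.122, 0.419], [-0.111, 0.992, 0.052], [-0.423, -0.0, -0.906]]
ft_force: [-1.8, -0.3, 1.6]
finger_gap: 43.0
grip_force: 62.5
```

```bash
python3 st.py
```

```text
t 10.05 tip in tool [ 0.35  0.27 -8.5 ] F tool [ 1.  -0.  -2.2] M tool [ 0.01  0.43 -0.03] gap 43.0 [ 0.01 -0.01  0.03]
```

>>> {"op": "carry_out", "data": {"commands": [{"xyz":[0,0,0.0005],"turn":[0,0,0]},{"xyz":[0,0,0.001],"turn":[0,0,0]},{"xyz":[0,0,0.0015],"turn":[0,0,0]},{"xyz":[0,0,0.002],"turn":[0,0,0]},{"xyz":[0,0,0.0025],"turn":[0,0,0]}]}}

```text
time_s: 10.68
position: [574.1, -172.4, 143.5]
eef_rot: [[-0.899, -0.123, 0.42], [-0.111, 0.992, 0.052], [-0.423, -0.0, -0.906]]
ft_force: [-4.9, 0.5, 3.9]
finger_gap: 42.7
grip_force: 63.0
```

```bash
python3 st.py
```

```text
t 10.68 tip in tool [  0.52   0.3  -10.62] F tool [ 2.7  1.1 -5.6] M tool [-0.33  0.78  0.01] gap 42.7 [-0.    0.01  0.04]
```

>>> {"op": "carry_out", "data": {"commands": [{"xyz":[0,0,0.0008],"turn":[0,0,0]},{"xyz":[0,0,0.0016],"turn":[0,0,0]},{"xyz":[0,0,0.0024],"turn":[0,0,0]},{"xyz":[0,0,0.0032],"turn":[0,0,0]},{"xyz":[0,0,0.004],"turn":[0,0,0]}]}}

```text
time_s: 11.3
position: [575.8, -172.2, 139.9]
eef_rot: [[-0.899, -0.123, 0.42], [-0.111, 0.992, 0.052], [-0.423, -0.0, -0.906]]
ft_force: [-5.3, -0.1, 2.9]
finger_gap: 42.7
grip_force: 63.0
```

>>> {"op": "carry_out", "data": {"commands": [{"xyz":[0,0,0.0008],"turn":[0,0,0]},{"xyz":[0,0,0.0016],"turn":[0,0,0]},{"xyz":[0,0,0.0024],"turn":[0,0,0]},{"xyz":[0,0,0.0032],"turn":[0,0,0]},{"xyz":[0,0,0.004],"turn":[0,0,0]}]}}

```text
time_s: 11.92
position: [577.4, -172.0, 136.2]
eef_rot: [[-0.899, -0.123, 0.42], [-0.111, 0.992, 0.052], [-0.423, -0.0, -0.906]]
ft_force: [-5.6, 0.4, 3.3]
finger_gap: 42.3
grip_force: 63.0
```

```bash
python3 st.py
```

```text
t 11.93 tip in tool [  0.53   0.31 -18.63] F tool [ 3.6  1.  -5.3] M tool [-0.25  0.8  -0.01] gap 42.3 [-0.    0.01  0.04]
```

>>> {"op": "carry_out", "data": {"commands": [{"xyz":[0,0,0.0005],"turn":[0,0,0]},{"xyz":[0,0,0.001],"turn":[0,0,0]},{"xyz":[0,0,0.0015],"turn":[0,0,0]},{"xyz":[0,0,0.002],"turn":[0,0,0]},{"xyz":[0,0,0.0025],"turn":[0,0,0]}]}}

```text
time_s: 12.55
position: [578.5, -171.8, 134.0]
eef_rot: [[-0.899, -0.123, 0.42], [-0.111, 0.992, 0.052], [-0.423, -0.0, -0.906]]
ft_force: [-5.1, 0.3, 4.1]
finger_gap: 42.6
grip_force: 63.0
```

>>> {"op": "carry_out", "data": {"commands": [{"xyz":[0,0,0.0003],"turn":[0,0,0]},{"xyz":[0,0,0.0006],"turn":[0,0,0]},{"xyz":[0,0,0.0009],"turn":[0,0,0]},{"xyz":[0,0,0.0012],"turn":[0,0,0]},{"xyz":[0,0,0.0013],"turn":[0,0,0]}]}}

```text
time_s: 13.18
position: [579.0, -171.8, 132.8]
eef_rot: [[-0.899, -0.123, 0.42], [-0.111, 0.992, 0.052], [-0.423, -0.0, -0.906]]
ft_force: [-6.5, -0.2, 5.0]
finger_gap: 42.3
grip_force: 63.0
```

```bash
python3 st.py
```

```text
t 13.18 tip in tool [  0.52   0.29 -22.41] F tool [ 3.7  0.5 -7.2] M tool [-0.3   0.81  0.02] gap 42.3 [0.   0.01 0.04]
```

```bash
python3 - <<'E'
from h import *
tip=np.array([569.11,-172.72,152.90]);A=Rpeg
for c in ['scene','top']:
    z=np.load(c+'.npz');d=z['d'];v,u=np.nonzero(d>0);X=world(c,d,d>0,z);p=z['p'][v,u]
    L=(X-tip)@A;h=85-L[:,2];r=np.hypot(L[:,0],L[:,1])
    m=(r<35)&(h>-4)&(h<32)&(L[:,0]>-30)
    o=np.argsort(h[m])
    if c=='scene':
        m&=(r<22)
    for hh in range(-4,32,1):
        k=m&(h>=hh)&(h<hh+1)
        if k.any(): print(c,hh,k.sum(),r[k].min().round(1),np.median(r[k]).round(1),p[k].mean(0).round().tolist())
E
```

```text
scene 0 37 6.6 17.2 [49.0, 66.0, 92.0]
scene 1 16 4.8 17.2 [59.0, 72.0, 92.0]
scene 2 1 14.2 14.2 [46.0, 53.0, 65.0]
scene 3 10 10.3 13.3 [112.0, 108.0, 105.0]
scene 4 7 9.9 12.2 [140.0, 132.0, 127.0]
scene 5 10 12.0 12.6 [134.0, 126.0, 121.0]
scene 6 7 10.7 12.7 [149.0, 139.0, 132.0]
scene 7 9 11.6 13.1 [140.0, 132.0, 125.0]
scene 8 17 8.4 12.6 [141.0, 128.0, 118.0]
scene 9 13 5.9 9.1 [126.0, 120.0, 113.0]
scene 10 4 5.1 7.5 [110.0, 108.0, 102.0]
scene 11 6 6.4 7.9 [106.0, 104.0, 98.0]
scene 12 6 5.5 8.0 [96.0, 91.0, 84.0]
scene 13 7 4.8 7.6 [93.0, 88.0, 80.0]
scene 14 4 5.8 7.4 [104.0, 104.0, 98.0]
scene 15 7 7.7 7.9 [92.0, 87.0, 78.0]
scene 16 4 7.3 8.4 [93.0, 90.0, 81.0]
scene 17 9 5.8 8.2 [85.0, 81.0, 75.0]
scene 18 3 6.2 6.3 [85.0, 87.0, 81.0]
scene 19 7 5.0 8.1 [75.0, 71.0, 65.0]
scene 20 4 5.0 7.5 [83.0, 77.0, 66.0]
scene 21 7 5.9 8.3 [71.0, 68.0, 62.0]
scene 22 5 5.0 7.4 [80.0, 74.0, 67.0]
scene 23 7 7.0 8.5 [71.0, 68.0, 63.0]
scene 24 6 5.6 7.3 [79.0, 72.0, 63.0]
scene 25 4 8.0 8.1 [71.0, 68.0, 62.0]
scene 26 7 3.8 6.0 [80.0, 68.0, 61.0]
scene 27 5 6.1 7.4 [79.0, 62.0, 58.0
[... 201 characters left out ...]
p -3 80 13.3 27.0 [39.0, 46.0, 74.0]
top -2 130 13.0 25.8 [42.0, 48.0, 77.0]
top -1 122 13.3 26.4 [41.0, 48.0, 76.0]
top 0 71 13.5 25.5 [41.0, 48.0, 77.0]
top 1 26 14.8 24.8 [40.0, 49.0, 78.0]
top 2 10 14.2 25.8 [47.0, 51.0, 79.0]
top 3 2 13.8 18.4 [82.0, 81.0, 96.0]
top 4 5 9.1 13.4 [145.0, 123.0, 117.0]
top 5 6 11.6 13.8 [124.0, 102.0, 96.0]
top 6 8 8.5 11.5 [155.0, 124.0, 115.0]
top 7 10 11.6 13.5 [133.0, 101.0, 95.0]
top 8 11 9.5 12.1 [150.0, 117.0, 110.0]
top 9 1 14.7 14.7 [125.0, 97.0, 101.0]
top 10 1 14.3 14.3 [163.0, 139.0, 131.0]
top 28 1 16.8 16.8 [142.0, 89.0, 81.0]
top 29 1 16.9 16.9 [146.0, 79.0, 71.0]
top 30 3 16.8 17.5 [106.0, 43.0, 48.0]
top 31 2 16.7 17.4 [136.0, 68.0, 62.0]
```

>>> {"op": "carry_out", "data": {"commands": [{"xyz":[0,0,0.0004],"turn":[0,0,0]},{"xyz":[0,0,0.0008],"turn":[0,0,0]},{"xyz":[0,0,0.0012],"turn":[0,0,0]},{"xyz":[0,0,0.0016],"turn":[0,0,0]},{"xyz":[0,0,0.002],"turn":[0,0,0]}]}}

```text
time_s: 13.8
position: [579.9, -171.7, 131.0]
eef_rot: [[-0.899, -0.123, 0.42], [-0.111, 0.992, 0.052], [-0.423, -0.0, -0.906]]
ft_force: [-6.1, -0.4, 3.4]
finger_gap: 42.4
grip_force: 63.0
```

```bash
python3 st.py
```

```text
t 13.8 tip in tool [  0.52   0.29 -24.43] F tool [ 4.1  0.3 -5.7] M tool [-0.19  0.79  0.01] gap 42.4 [-0.    0.01  0.04]
```

>>> {"op": "carry_out", "data": {"commands": [{"xyz":[0,0,0.0003],"turn":[0,0,0]},{"xyz":[0,0,0.0006],"turn":[0,0,0]},{"xyz":[0,0,0.0009],"turn":[0,0,0]},{"xyz":[0,0,0.0012],"turn":[0,0,0]},{"xyz":[0,0,0.0015],"turn":[0,0,0]}]}}

```text
time_s: 14.42
position: [580.5, -171.6, 129.6]
eef_rot: [[-0.899, -0.123, 0.42], [-0.111, 0.992, 0.052], [-0.423, -0.0, -0.906]]
ft_force: [-4.8, 1.5, 4.6]
finger_gap: 42.7
grip_force: 63.0
```

>>> {"op": "carry_out", "data": {"commands": [{"xyz":[0,0,0.0002],"turn":[0,0,0]},{"xyz":[0,0,0.0003],"turn":[0,0,0]},{"xyz":[0,0,0.0004],"turn":[0,0,0]},{"xyz":[0,0,0.0005],"turn":[0,0,0]},{"xyz":[0,0,0.0006],"turn":[0,0,0]}]}}

```text
time_s: 15.05
position: [580.7, -171.6, 129.1]
eef_rot: [[-0.899, -0.123, 0.42], [-0.111, 0.992, 0.052], [-0.423, -0.0, -0.906]]
ft_force: [-5.5, 0.9, 3.2]
finger_gap: 42.6
grip_force: 63.0
```

```bash
python3 st.py
```

```text
t 15.05 tip in tool [  0.51   0.28 -26.53] F tool [ 3.5  1.6 -5.2] M tool [-0.28  0.72 -0.01] gap 42.6 [0.   0.01 0.04]
```

Still sliding; now 0.5 mm calls with checks.

>>> {"op": "carry_out", "data": {"commands": [{"xyz":[0,0,0.0002],"turn":[0,0,0]},{"xyz":[0,0,0.0003],"turn":[0,0,0]},{"xyz":[0,0,0.0004],"turn":[0,0,0]},{"xyz":[0,0,0.0005],"turn":[0,0,0]},{"xyz":[0,0,0.0005],"turn":[0,0,0]}]}}

```text
time_s: 15.68
position: [580.9, -171.5, 128.6]
eef_rot: [[-0.899, -0.123, 0.42], [-0.111, 0.992, 0.052], [-0.423, -0.0, -0.906]]
ft_force: [-5.2, 0.7, 3.9]
finger_gap: 43.1
grip_force: 63.0
```

```bash
python3 st.py
```

```text
t 15.68 tip in tool [  0.48   0.25 -27.04] F tool [ 3.   1.4 -5.6] M tool [-0.22  0.8   0.03] gap 43.1 [0.   0.01 0.04]
```

>>> {"op": "carry_out", "data": {"commands": [{"xyz":[0,0,0.0002],"turn":[0,0,0]},{"xyz":[0,0,0.0003],"turn":[0,0,0]},{"xyz":[0,0,0.0004],"turn":[0,0,0]},{"xyz":[0,0,0.0005],"turn":[0,0,0]},{"xyz":[0,0,0.0005],"turn":[0,0,0]}]}}

```text
time_s: 16.3
position: [581.1, -171.5, 128.1]
eef_rot: [[-0.899, -0.123, 0.42], [-0.111, 0.992, 0.052], [-0.423, -0.0, -0.906]]
ft_force: [-4.9, 0.2, 3.9]
finger_gap: 42.5
grip_force: 63.0
```

>>> {"op": "carry_out", "data": {"commands": [{"xyz":[0,0,0.0002],"turn":[0,0,0]},{"xyz":[0,0,0.0003],"turn":[0,0,0]},{"xyz":[0,0,0.0004],"turn":[0,0,0]},{"xyz":[0,0,0.0005],"turn":[0,0,0]},{"xyz":[0,0,0.0005],"turn":[0,0,0]}]}}

```text
time_s: 16.92
position: [581.4, -171.5, 127.7]
eef_rot: [[-0.899, -0.123, 0.42], [-0.111, 0.992, 0.052], [-0.423, -0.0, -0.906]]
ft_force: [-5.4, 0.7, 3.6]
finger_gap: 42.5
grip_force: 63.0
```

>>> {"op": "carry_out", "data": {"commands": [{"xyz":[0,0,0.0002],"turn":[0,0,0]},{"xyz":[0,0,0.0003],"turn":[0,0,0]},{"xyz":[0,0,0.0004],"turn":[0,0,0]},{"xyz":[0,0,0.0005],"turn":[0,0,0]},{"xyz":[0,0,0.0005],"turn":[0,0,0]}]}}

```text
time_s: 17.55
position: [581.6, -171.5, 127.3]
eef_rot: [[-0.899, -0.123, 0.42], [-0.111, 0.992, 0.052], [-0.423, -0.0, -0.906]]
ft_force: [-5.2, 0.5, 3.2]
finger_gap: 42.4
grip_force: 63.0
```

>>> {"op": "carry_out", "data": {"commands": [{"xyz":[0,0,0.0002],"turn":[0,0,0]},{"xyz":[0,0,0.0003],"turn":[0,0,0]},{"xyz":[0,0,0.0004],"turn":[0,0,0]},{"xyz":[0,0,0.0005],"turn":[0,0,0]},{"xyz":[0,0,0.0005],"turn":[0,0,0]}]}}

```text
time_s: 18.18
position: [581.8, -171.4, 126.8]
eef_rot: [[-0.899, -0.123, 0.42], [-0.111, 0.992, 0.052], [-0.423, -0.0, -0.906]]
ft_force: [-5.1, 0.6, 3.9]
finger_gap: 42.4
grip_force: 63.0
```

>>> {"op": "carry_out", "data": {"commands": [{"xyz":[0,0,0.0002],"turn":[0,0,0]},{"xyz":[0,0,0.0003],"turn":[0,0,0]},{"xyz":[0,0,0.0004],"turn":[0,0,0]},{"xyz":[0,0,0.0005],"turn":[0,0,0]},{"xyz":[0,0,0.0005],"turn":[0,0,0]}]}}

```text
time_s: 18.8
position: [582.0, -171.4, 126.3]
eef_rot: [[-0.899, -0.122, 0.42], [-0.111, 0.992, 0.052], [-0.423, -0.0, -0.906]]
ft_force: [-5.7, 0.0, 3.1]
finger_gap: 42.7
grip_force: 63.0
```

>>> {"op": "carry_out", "data": {"commands": [{"xyz":[0,0,0.0002],"turn":[0,0,0]},{"xyz":[0,0,0.0003],"turn":[0,0,0]},{"xyz":[0,0,0.0004],"turn":[0,0,0]},{"xyz":[0,0,0.0005],"turn":[0,0,0]},{"xyz":[0,0,0.0005],"turn":[0,0,0]}]}}

```text
time_s: 19.42
position: [582.2, -171.4, 125.9]
eef_rot: [[-0.899, -0.123, 0.42], [-0.111, 0.992, 0.052], [-0.423, -0.0, -0.906]]
ft_force: [-5.9, 0.7, 3.0]
finger_gap: 42.4
grip_force: 63.0
```

>>> {"op": "carry_out", "data": {"commands": [{"xyz":[0,0,0.0002],"turn":[0,0,0]},{"xyz":[0,0,0.0003],"turn":[0,0,0]},{"xyz":[0,0,0.0004],"turn":[0,0,0]},{"xyz":[0,0,0.0005],"turn":[0,0,0]},{"xyz":[0,0,0.0005],"turn":[0,0,0]}]}}

```text
time_s: 20.05
position: [582.4, -171.4, 125.6]
eef_rot: [[-0.899, -0.123, 0.42], [-0.111, 0.992, 0.052], [-0.423, -0.0, -0.906]]
ft_force: [-9.1, 0.7, 6.4]
finger_gap: 42.8
grip_force: 63.3
```

```bash
python3 st.py
```

```text
t 20.05 tip in tool [  0.55   0.3  -30.37] F tool [ 5.4  1.8 -9.6] M tool [-0.45  0.97 -0.02] gap 42.8 [-0.    0.01  0.05]
```

>>> {"op": "carry_out", "data": {"commands": [{"xyz":[0,0,0.0001],"turn":[0,0,0]},{"xyz":[0,0,0.0002],"turn":[0,0,0]},{"xyz":[0,0,0.0002],"turn":[0,0,0]},{"xyz":[0,0,0.0002],"turn":[0,0,0]},{"xyz":[0,0,0.0002],"turn":[0,0,0]}]}}

```text
time_s: 20.68
position: [582.5, -171.4, 125.6]
eef_rot: [[-0.899, -0.123, 0.42], [-0.111, 0.992, 0.051], [-0.423, -0.001, -0.906]]
ft_force: [-10.4, 1.8, 9.5]
finger_gap: 43.0
grip_force: 63.7
```

```bash
python3 st.py
```

```text
t 20.68 tip in tool [  0.64   0.31 -30.39] F tool [  5.2   3.  -12.9] M tool [-0.47  1.14  0.04] gap 43.0 [-0.01  0.02  0.05]
```

>>> {"op": "carry_out", "data": {"commands": [{"xyz":[0,0,0.00012],"turn":[0,0,0]},{"xyz":[0,0,0.00012],"turn":[0,0,0]},{"xyz":[0,0,0.00012],"turn":[0,0,0]},{"xyz":[0,0,0.00012],"turn":[0,0,0]},{"xyz":[0,0,0.00012],"turn":[0,0,0]}]}}

```text
time_s: 21.3
position: [582.5, -171.4, 125.6]
eef_rot: [[-0.899, -0.123, 0.42], [-0.111, 0.992, 0.051], [-0.423, -0.001, -0.906]]
ft_force: [-11.6, 1.6, 10.4]
finger_gap: 42.6
grip_force: 63.9
```

```bash
python3 st.py
```

```text
t 21.3 tip in tool [  0.66   0.31 -30.44] F tool [  5.9   3.  -14.3] M tool [-0.54  1.22 -0.01] gap 42.6 [-0.01  0.02  0.06]
```

>>> {"op": "carry_out", "data": {"commands": [{"xyz":[0,0,3e-05],"turn":[0,0,0]},{"xyz":[0,0,3e-05],"turn":[0,0,0]},{"xyz":[0,0,3e-05],"turn":[0,0,0]},{"xyz":[0,0,3e-05],"turn":[0,0,0]},{"xyz":[0,0,3e-05],"turn":[0,0,0]}]}}

```text
time_s: 21.92
position: [582.5, -171.4, 125.6]
eef_rot: [[-0.899, -0.123, 0.42], [-0.111, 0.992, 0.051], [-0.423, -0.001, -0.906]]
ft_force: [-11.8, 1.9, 11.1]
finger_gap: 42.7
grip_force: 63.9
```

```bash
python3 st.py
```

```text
t 21.93 tip in tool [  0.66   0.33 -30.43] F tool [  5.7   3.4 -15. ] M tool [-0.55  1.27 -0.01] gap 42.7 [-0.01  0.02  0.06]
```

>>> {"op": "carry_out", "data": {"commands": [{"xyz":[0,0,-0.0003],"turn":[0,0,0]},{"xyz":[0,0,-0.0006],"turn":[0,0,0]},{"xyz":[0,0,-0.0008],"turn":[0,0,0]},{"xyz":[0,0,-0.0008],"turn":[0,0,0]},{"xyz":[0,0,-0.0008],"turn":[0,0,0]}]}}

```text
time_s: 22.55
position: [582.3, -171.4, 125.6]
eef_rot: [[-0.899, -0.122, 0.419], [-0.111, 0.992, 0.052], [-0.423, -0.0, -0.906]]
ft_force: [-3.6, 0.8, 1.5]
finger_gap: 42.6
grip_force: 62.6
```

```bash
python3 st.py
```

```text
t 22.55 tip in tool [  0.42   0.26 -30.36] F tool [ 2.5  1.2 -2.8] M tool [-0.16  0.57 -0.  ] gap 42.6 [0.01 0.   0.03]
```

>>> {"op": "carry_out", "data": {"commands": [{"xyz":[0,0,-0.0003],"turn":[0,0,0]},{"xyz":[0,0,-0.0003],"turn":[0,0,0]},{"xyz":[0,0,-0.0003],"turn":[0,0,0]},{"xyz":[0,0,-0.0003],"turn":[0,0,0]},{"xyz":[0,0,-0.0003],"turn":[0,0,0]}], "gripper": 1}}

```text
time_s: 23.18
position: [582.1, -171.4, 125.8]
eef_rot: [[-0.9, -0.122, 0.419], [-0.111, 0.992, 0.052], [-0.423, -0.0, -0.906]]
ft_force: [-0.7, 0.0, 0.5]
finger_gap: 85.7
grip_force: 0.0
```

>>> {"op": "carry_out", "data": {"commands": [{"xyz":[0,0,0],"turn":[0,0,0]},{"xyz":[0,0,0],"turn":[0,0,0]},{"xyz":[0,0,-0.005],"turn":[0,0,0]},{"xyz":[0,0,-0.015],"turn":[0,0,0]},{"xyz":[0,0,-0.03],"turn":[0,0,0]}]}}

```text
time_s: 23.8
position: [569.1, -172.9, 153.7]
eef_rot: [[-0.9, -0.123, 0.419], [-0.111, 0.992, 0.052], [-0.422, 0.0, -0.906]]
ft_force: [-0.0, 0.2, 0.9]
finger_gap: 85.5
grip_force: 0.0
```

```bash
python3 st.py
```

```text
t 23.8 tip in tool [0.33 0.21 0.76] F tool [-0.4  0.2 -0.8] M tool [-0.02  0.23 -0.01] gap 85.5 [ 0.02 -0.01  0.03]
```

>>> {"op": "carry_out", "data": {"commands": [{"xyz":[0,0,-0.03],"turn":[0,0,0]},{"xyz":[0,0,-0.06],"turn":[0,0,0]},{"xyz":[0,0,-0.09],"turn":[0,0,0]},{"xyz":[0,0,-0.11],"turn":[0,0,0]},{"xyz":[0,0,-0.11],"turn":[0,0,0]}]}}

```text
time_s: 24.42
position: [523.2, -179.0, 255.0]
eef_rot: [[-0.898, -0.122, 0.422], [-0.111, 0.993, 0.049], [-0.425, -0.003, -0.905]]
ft_force: [-0.2, 0.6, -0.4]
finger_gap: 85.5
grip_force: 0.0
```

```bash
python3 - <<'E'
from look import *
p,d,P=look('w6');s,sd=bot.read_camera('scene')
c=np.zeros((480,800,3),np.uint8);c[:,:400]=p[:,120:520,::-1];c[:400,400:]=cv2.resize(s[150:310,120:280,::-1],(400,400),interpolation=cv2.INTER_CUBIC);cv2.imwrite('pics/m6.png',c)
tip=np.array([569.11,-172.72,152.90])
X=world('w',d,d>0,P);L=(X-tip)@Rpeg;h=85-L[:,2];r=np.hypot(L[:,0],L[:,1])
m=(r>13)&(r<20)&(h>50)&(h<95);print('mould top h',np.percentile(h[m],[5,50,95]),m.sum())
k=m&(abs(h-np.median(h[m]))<2);print(np.linalg.lstsq(np.c_[L[k][:,:2],np.ones(k.sum())],h[k],rcond=None)[0])
for nm in ['jar','bud_vase']:
    for q in bot.silhouettes(nm,'scene')[:1]: print(nm,q['bbox'])
E
```

```text
mould top h [68.86907001 69.94786582 71.09048421] 1740
[-1.96519990e-03 -4.72896142e-04  6.99583859e+01]
jar [368.8, 282.4, 39.2, 63.4]
bud_vase [341.3, 227.1, 31.0, 40.7]
```

View pics/m6.png

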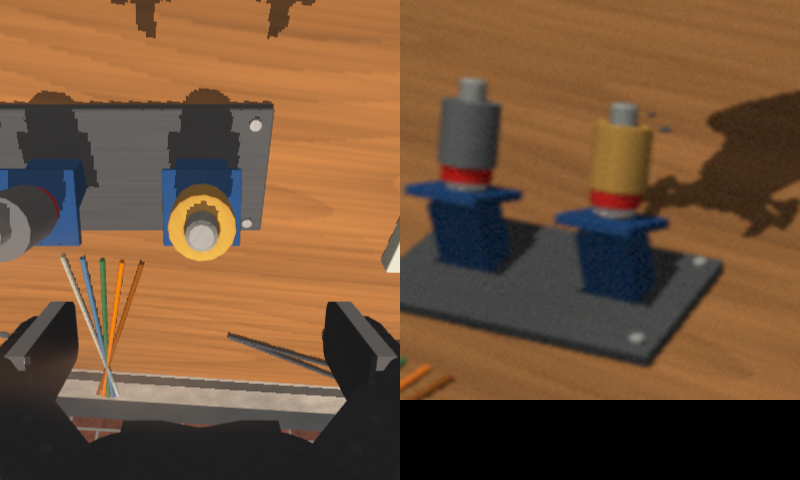

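The close-up shows the mould square on the peg at (202,228), with its lower end about 20 mm up. The scene crop shows the cushion hard on the collar at (615,205), and the robot is clear.

```bash
python3 -c "
from station import bot
print(bot.hand_in())"
```

```text
the job is handed in; nothing more can be done
None
```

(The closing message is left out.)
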